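# Pack a lunch box in two layers

### The arm

A 7-joint arm with a two-finger parallel gripper is mounted at the origin on the work surface. World frame = base frame: x ahead of the robot, y to its left, z up, the work surface at z = 0. Lengths are in m, angles in degrees, forces in N, time in s.
With the tool pointing down it reaches from about 0.35 to 0.9 m from the base axis. Payload 8.1 kg.
Tool frame: the origin (TCP) lies between the finger pads; the fingertips stand 22 mm ahead of it and the grasp point (between the pads) lies 3 mm ahead of it; z points along the fingers, y is the line along which they close (so a half turn about z gives the same grasp; the last joint's range is limited). The gripper opens to 85 mm and grips with 20 to 120 N. Pads are 22 mm wide; open, the fingers measure 114 mm over their backs; the gripper's body (76 mm by 85 mm) begins 54 mm behind the grasp point. The pads swing forward as they close: fully open they stand 13 mm farther back than shut.
Start: joints at [69.58, 24.895, 1.432, 90.138, -0.665, 64.973, -4.303], TCP at [0.157, -0.605, 0.253] pointing down, gripper open.
Joint ranges: [-149.89, 149.89], [-25.12, 119.58], [-72.63, 75.52], [4.76, 147.25], [-75.54, 255.54], [6.69, 114.76], [-157.13, 157.13]. Speed limits (degrees/s): [127.2, 127.2, 172.46, 172.46, 180, 180, 180].

### API

Orientations are given as a 3x3 rotation matrix whose columns are the frame's x, y, z axes.
In Python, from bench import sensors, camera, finish_job gives the robot as it stands. The module is installed in compiled form; this text tells all that it offers.
- The arm moves only by the tool apply_moves, never from a script. Its argument "commands" is text: rows parted by semicolons, each of 5 numbers parted by spaces: the finger opening in m, from 0 to 0.0854, then the shift along the world's x, y, z in m, then the turn about the world's z in rad. In form: claw tx ty tz twist; .... A call has 1 to 20 rows; each row shifts and turns the commanded pose from where the row before left it; what a row does not reach is not made up. A row lasts 1/8 s, in which the tool goes at most 62.5 mm and 10.7 degrees, less where a joint would pass 70% of its speed; a pose out of reach is approached as far as the arm can. A call is refused whole if a number of a shift passes 0.0625 or a number of a turn 0.188, either way. A call with a gripper value outside its range is refused whole. The fingers move at their own pace and stop on an object; the grip force is fixed at half the most. Time passes only in rows, so rows that do not move let the fingers close. It gives the time, the measured TCP pose, the force, the opening and the grip force at its end, in the units of the state.
- sensors.read_state(): the state, without advancing time (a new reading comes with each control period).
- camera(name): name is "scene" or "top" or "wrist"; returns a dict with "frame" (480x640x3 uint8, blue, green, red), "fovy" (degrees; the focal length in pixels is half the picture's height over the tangent of half this angle, whatever the lens; pixels are square), "cx", "cy" (the principal point, pixels), "rvec" (rotation vector, rad) and "tvec" (3), from world to camera coordinates, as OpenCV has them; the wrist camera has in their place "T_tool_cam" (4x4, takes a point from camera to tool coordinates, whose origin is the TCP and whose axes are the flange's). Camera axes: x right, y down, z forward; pixel columns grow to the right and rows downward; lengths in m; the calibration is good to about 2 mm. A picture is of the moment at which its call begins: read the wrist's pose just before it. There is no depth.
- finish_job(): hands the job in; it is judged then, once.
The state is a dict: "time": time; "qpos": joint angles; "qd": joint speeds; "tau": joint torques, N m; "position": TCP position; "orientation": TCP orientation; "force": force on the tool from outside, world axes, zero at the start; "ft_torque": the same for the moment, N m; "finger_gap": finger opening in m; "grasp_force": force on a finger pad.
Only numpy, scipy, OpenCV 4.12 (cv2) and the standard library are available. Lean on these libraries where they do the work, as an engineer would, in place of code of your own. Each camera call takes 0.05 s, during which the arm holds its last target. There are 200 camera calls.

### The job

Pack the black insulated lunch box in layers: first put both green-lidded salad tubs flat on its floor, lids up, then lay the white divider plate flat on the ledge above them with its grip fin upwards, then set both orange snack cartons flat on the plate, seal side up, one on each side of the fin. Lower each thing into place instead of dropping it, let go of everything, and leave the pink-lidded tub and the blue carton, which belong to another order, where they are.

Things in the scene. Friction and masses are not known exactly. Their poses are not given: they have to be found in the camera images.
- lunchbox: Open black foamed-plastic box, 258 (its x) x 190 (y) x 84 mm high, stands fast. Origin: centre of its underside, z up. Heights above the underside: inner floor 12, grey ledge 62, rim 84 mm. Inside below the ledge 196 (x) x 128 (y) mm, above it 230 x 162. The tubs lie side by side along x, centres 48 mm either side of the middle, long sides along x. The divider's x goes along the box's x, 8 mm play all round.
- divider: White plastic plate, 214 (its x) x 146 (y) x 5 mm thick, 0.16 kg, loose, lying flat. Origin: centre of its underside, z up. In its middle a light grey grip fin, 10 mm thick (x), 60 mm long (y), its top 41 mm above the underside; pinch it across its thickness. A rib 6 mm thick and 9 mm high above the plate runs on from the fin along y nearly to both edges.
- green1_c (a point): Food tub with a green lid, 80 (its x) x 56 (y) x 44 mm high, 0.17 kg, straight sides, gripped across the 56 mm width. Point: its centre, 22 mm above its underside; z up through the lid. One of the two to be packed; they are alike and may change places.
- green2_c (a point): Food tub with a green lid, 80 (its x) x 56 (y) x 44 mm high, 0.17 kg, straight sides, gripped across the 56 mm width. Point: its centre, 22 mm above its underside; z up through the lid. The other one to be packed.
- pink_c (a point): Food tub with a pink lid, 80 (its x) x 56 (y) x 44 mm high, 0.17 kg, straight sides, gripped across the 56 mm width. Point: its centre, 22 mm above its underside; z up through the lid. Of another order: not to be moved.
- orange1_c (a point): Snack carton, plain orange cardboard with a cream band and a round cream seal on top, 70 (its x) x 48 (its y) x 36 mm high, 0.07 kg. Point: its centre, 18 mm above its underside; z up. One of two alike, either may go on either side of the fin: centre 57 mm from the fin along the plate's x leaves room all round.
- orange2_c (a point): Snack carton, plain orange cardboard with a cream band and a round cream seal on top, 70 (its x) x 48 (its y) x 36 mm high, 0.07 kg. Point: its centre, 18 mm above its underside; z up. The other one to be packed.
- blue_c (a point): Snack carton, plain blue cardboard with a cream band and a round cream seal on top, 70 (its x) x 48 (its y) x 36 mm high, 0.07 kg. Point: its centre, 18 mm above its underside; z up. Of another order: not to be moved.

How it is judged:
By the outcome, as a careful person would: the job done as asked, in the order asked, and still so for the second after the job is handed in, with the robot touching nothing.
It also fails if it takes over 125 s, if anything falls off the work surface, if the arm or the gripper's body presses on something with over 40 N, if the wrist force passes 120 N, or if a joint passes its speed limit or range.

## Working session

There is one attempt and no reset: what is moved stays moved. The work goes in short steps, Python scripts to look and compute and a tool call to move; the robot and the scene stay as the last step left them, time stands still between calls to the robot, and variables do not carry over. Pictures are saved under pics/ and viewed, at most 14 in all, crops included, and the job is handed in when it is done.

Besides the shell and the picture viewer there is one more tool, called after "Call:" by a JSON object that holds its "method" and its "body", one argument or row to a line. apply_moves: Moves the arm, as the interface text tells. Its arguments: {"type":"object","properties":{"commands":{"type":"string"}},"required":["commands"]}

```bash
mkdir -p pics; python3 - <<'E'
from bench import sensors,camera
import cv2
for n in("top","scene"):
    c=camera(n); cv2.imwrite(f"pics/{n}0.png",c["frame"]); print(n,c["fovy"],c["cx"],c["cy"],c["rvec"],c["tvec"],[k for k in c])
s=sensors.read_state(); print(s["time"],s["position"],s["orientation"],s["finger_gap"])
E
```

```text
top 53.92809040506859 318.3287292101365 240.91751025559606 [ 2.16672005 -2.17247233  0.18085584] [-0.01478465  0.54677234  0.98497495] ['frame', 'fovy', 'cx', 'cy', 'rvec', 'tvec']
scene 43.91039717093205 315.9146882786747 240.80053471946295 [ 2.10431569  1.54915796 -0.47240031] [-0.17486145 -0.4189275   1.6618747 ] ['frame', 'fovy', 'cx', 'cy', 'rvec', 'tvec']
0.1 [ 0.15674674 -0.60458929  0.25259489] [[ 9.67985651e-01  2.51005034e-01 -5.02293342e-04]
 [ 2.51005494e-01 -9.67984715e-01  1.35413552e-03]
 [-1.46317447e-04 -1.43686214e-03 -9.99998957e-01]] 0.08543764993565585
```

View pics/top0.png

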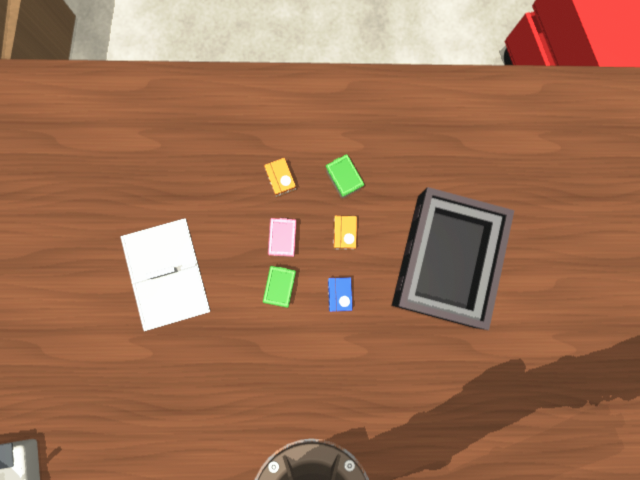

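View pics/scene0.png

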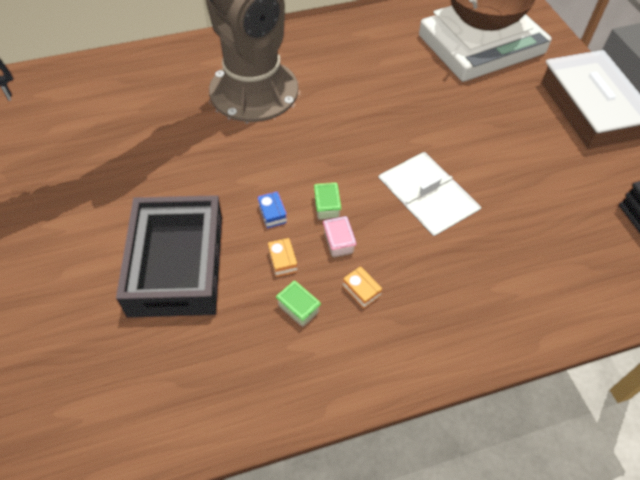

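The top view has the box on the right (about 455,258), divider left (165,273), green tubs (345,175) and (280,287), oranges (280,176) and (345,232), pink (283,237), blue (341,294). Next: measure by segmentation.

```bash
cat > h.py <<'E'
import cv2,numpy as np
from bench import sensors,camera
def K(c):
    f=c["frame"].shape[0]/2/np.tan(np.radians(c["fovy"]/2)); return np.array([[f,0,c["cx"]],[0,f,c["cy"]],[0,0,1]])
def extr(c,s=None):
    if "rvec" in c: return cv2.Rodrigues(np.array(c["rvec"]))[0],np.array(c["tvec"]).reshape(3)
    T=np.eye(4);T[:3,:3]=s["orientation"];T[:3,3]=s["position"]
    M=np.linalg.inv(T@np.array(c["T_tool_cam"])); return M[:3,:3],M[:3,3]
def unproj(c,px,z,s=None):
    R,t=extr(c,s); o=-R.T@t
    d=(R.T@np.linalg.inv(K(c))@np.c_[np.atleast_2d(px),np.ones(len(np.atleast_2d(px)))].T).T
    return (o+d*((z-o[2])/d[:,2])[:,None])[:,:2]
def proj(c,P,s=None):
    R,t=extr(c,s); q=(K(c)@(R@np.atleast_2d(P).T+t[:,None])).T; return q[:,:2]/q[:,2:]
def rects(c,lo,hi,z,s=None,amin=300):
    m=cv2.inRange(cv2.cvtColor(c["frame"],cv2.COLOR_BGR2HSV),lo,hi); out=[]
    for k in cv2.findContours(m,cv2.RETR_EXTERNAL,cv2.CHAIN_APPROX_NONE)[0]:
        if cv2.contourArea(k)<amin: continue
        w=unproj(c,k.reshape(-1,2).astype(float),z,s)
        (x,y),(a,b),t=cv2.minAreaRect((w*1000).astype(np.float32))
        if a<b: a,b,t=b,a,t+90
        out.append((x,y,a,b,(t+90)%180-90))
    return out
def top(): return camera("top")
E
python3 - <<'E'
from h import *
c=top(); np.set_printoptions(suppress=True,precision=1)
for n,lo,hi,z in[("green",(45,120,80),(75,255,255),.044),("orange",(15,140,150),(25,255,255),.036),("pink",(150,50,120),(179,200,255),.044),("blue",(105,120,80),(130,255,255),.036),("white",(0,0,200),(179,40,255),.005)]:
    for r in rects(c,lo,hi,z): print(n,np.array(r))
print(extr(c)[0].T@-extr(c)[1])
f=c["frame"]
a=cv2.resize(f[180:340,390:520],None,fx=3.4,fy=3.4,interpolation=cv2.INTER_CUBIC)
b=cv2.resize(f[210:340,115:215],None,fx=3.4,fy=3.4,interpolation=cv2.INTER_CUBIC)
o=np.zeros((544,a.shape[1]+b.shape[1],3),np.uint8);o[:a.shape[0],:a.shape[1]]=a;o[:b.shape[0],a.shape[1]:]=b
cv2.imwrite("pics/crop1.png",o);print(o.shape,a.shape)
E
```

```text
green [449.8  67.7  80.1  55.5 -11.6]
green [691.6 -74.   80.7  55.8  28.5]
orange [567.5 -74.3  71.   49.9  -2.4]
orange [692.2  68.8  71.4  49.5  21.2]
blue [432.5 -61.1  68.   49.2  -0.2]
white [ 89.9 614.3  66.5  49.9   4.7]
white [561.2  64.4  77.9  52.9  -3.4]
white [479.3 319.8 214.8 146.5  16.1]
white [1051.5  -36.7 1016.5  162.3  -88.9]
[0.4 0.  1. ]
(544, 782, 3) (544, 442, 3)
```

View pics/crop1.png

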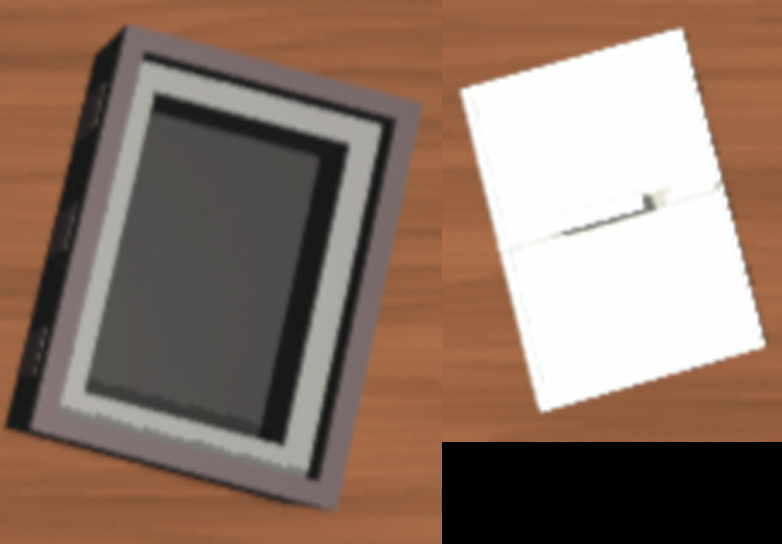

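The crop shows the box rim corners at crop px (127,26), (421,101), (337,508), (31,428), and the ledge opening corners at (155,95), (349,145), (287,444), (86,392).

```bash
python3 - <<'E'
from h import *
c=top(); np.set_printoptions(suppress=True,precision=2)
for q,z in(([(127,26),(421,101),(337,508),(31,428)],.084),([(155,95),(349,145),(287,444),(86,392)],.062)):
    p=(np.array(q,float)+.5)/3.4-.5+[390,180]; w=unproj(c,p,z)*1000
    print(w.mean(0),cv2.minAreaRect(w.astype(np.float32)),np.linalg.norm(w-np.roll(w,1,0),axis=1))
    d=(w[0]+w[1]-w[2]-w[3]); print(np.degrees(np.arctan2(d[1],d[0])))
E
```

```text
[ 507.18 -302.76] ((507.5379638671875, -302.569091796875), (189.61048889160156, 257.3102111816406), 75.11449432373047) [255.86 188.52 257.04 189.61]
-15.008229003558004
[ 506.27 -303.59] ((506.3664855957031, -303.3059997558594), (127.84581756591797, 192.96652221679688), 75.3613052368164) [192.83 126.64 192.97 127.85]
-14.818476858897583
```

Call:
{"method": "apply_moves", "body": {
  "commands": "0.085 0.0382 0.0380 0 0.0175;0.085 0.0382 0.0380 0 0.0175;0.085 0.0382 0.0380 0 0.0175;0.085 0.0382 0.0380 0 0.0175;0.085 0.0382 0.0380 0 0.0175;0.085 0.0382 0.0380 0 0.0175;0.085 0.0382 0.0380 0 0.0175;0.085 0.0382 0.0380 0 0.0175;0.085 0.0382 0.0380 0 0.0175;0.085 0.0382 0.0380 0 0.0175;0.085 0.0382 0.0380 0 0.0175;0.085 0.0382 0.0380 0 0.0175;0.085 0.0382 0.0380 0 0.0175;0.085 0.0382 0.0380 0 0.0175;0.085 0 0 0 0;0.085 0 0 0 0"
}}

```text
time: 2.2
position: [0.6914, -0.0734, 0.2527]
orientation: [[0.878, 0.478, -0.001], [0.478, -0.878, -0.001], [-0.001, 0.0, -1.0]]
force: [-0.8, -0.8, 0.2]
finger_gap: 0.0852
grasp_force: 0.0
```

```bash
cat > st.py <<'E'
from h import *
np.set_printoptions(suppress=True,precision=4)
s=sensors.read_state();R=np.array(s["orientation"])
print("t",s["time"],"p",np.array(s["position"]),"yaw",np.degrees(np.arctan2(R[1,0],R[0,0])),"zz",R[2,2],"gap",s["finger_gap"],"gf",s["grasp_force"],"F",np.array(s["force"]),"q",np.round(s["qpos"],1))
E
python3 - <<'E'
exec(open("st.py").read())
c=camera("wrist");s=sensors.read_state();cv2.imwrite("pics/w1.png",c["frame"]);
for r in rects(c,(45,120,80),(75,255,255),.044,s,1500): print(np.array(r))
E
```

```text
t 2.2 p [ 0.6914 -0.0734  0.2527] yaw 28.572099287151286 zz -0.9999992090925904 gap 0.08522138413494551 gf 0.0 F [-0.7552 -0.8225  0.1822] q [  9.7  32.5 -13.4  77.9   7.6  70.5 -65.7]
[453.8688  65.5645  82.2931  55.504  -11.5612]
[695.5954 -75.8447  79.0276  55.2783  28.4776]
```

Call:
{"method": "apply_moves", "body": {
  "commands": "0.085 0.002 -0.001 -0.04 0;0.085 0 0 -0.04 0;0.085 0 0 -0.04 0;0.085 0 0 -0.04 0;0.085 0 0 -0.03 0;0.085 0 0 -0.02 0;0.085 0 0 -0.0087 0;0.085 0 0 0 0;0.03 0 0 0 0;0.03 0 0 0 0;0.03 0 0 0 0;0.03 0 0 0 0;0.03 0 0 0 0;0.03 0 0 0 0"
}}

```text
time: 4.0
position: [0.6947, -0.074, 0.0362]
orientation: [[0.878, 0.478, 0.002], [0.478, -0.878, -0.0], [0.002, 0.001, -1.0]]
force: [-1.2, -0.1, 6.5]
finger_gap: 0.0552
grasp_force: 65.3
```

Call:
{"method": "apply_moves", "body": {
  "commands": "0.03 0 0 0.01 0;0.03 0 0 0.03 0;0.03 0 0 0.04 0;0.03 0 0 0.04 0;0.03 0 0 0.02 0;0.03 -0.0128 -0.022 0 -0.069;0.03 -0.0128 -0.022 0 -0.069;0.03 -0.0128 -0.022 0 -0.069;0.03 -0.0128 -0.022 0 -0.069;0.03 -0.0128 -0.022 0 -0.069;0.03 -0.0128 -0.022 0 -0.069;0.03 -0.0128 -0.022 0 -0.069;0.03 -0.0128 -0.022 0 -0.069;0.03 -0.0128 -0.022 0 -0.069;0.03 -0.0128 -0.022 0 -0.069;0.03 -0.0128 -0.022 0 -0.069;0.03 0 0 0 0;0.03 0 0 0 0"
}}

```text
time: 6.25
position: [0.5531, -0.3157, 0.1746]
orientation: [[0.966, -0.257, 0.0], [-0.257, -0.966, 0.001], [0.0, -0.001, -1.0]]
force: [0.7, 0.5, -2.5]
finger_gap: 0.0551
grasp_force: 64.2
```

```bash
python3 - <<'E'
exec(open("st.py").read())
c=camera("wrist");s=sensors.read_state()
f=c["frame"].copy()
def box(cx,cy,yaw,col):
    for a,b,z in((.115,.081,.084),(.098,.064,.062),(.129,.095,.084)):
        u=np.array([np.cos(yaw),np.sin(yaw)]);v=np.array([-u[1],u[0]])
        P=[[*(np.array([cx,cy])+i*a*u+j*b*v),z] for i,j in((1,1),(1,-1),(-1,-1),(-1,1))]
        cv2.polylines(f,[proj(c,P,s).astype(int)],True,col,1)
box(.507,-.303,np.radians(-15),(0,0,255))
cv2.imwrite("pics/w2.png",f)
E
```

```text
t 6.25 p [ 0.5531 -0.3157  0.1746] yaw -14.911486486324657 zz -0.9999997876794627 gap 0.055075961869204014 gf 64.20135855674744 F [ 0.712   0.474  -2.5322] q [ 26.1  30.   -1.8  93.5   1.   56.5 -80.9]
```

View pics/w2.png

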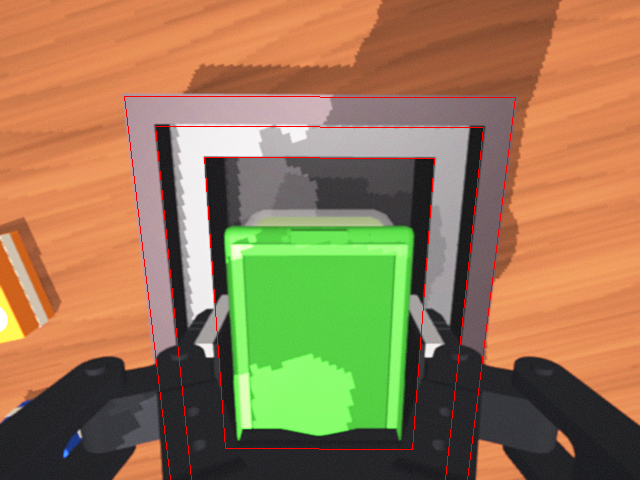

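The wrist view shows the tub held centred and the model outline of the box on its real rim (corners near 125,96 and 515,97), so the poses agree to about 1-2 px.

Call:
{"method": "apply_moves", "body": {
  "commands": "0.03 0 0 -0.04 0;0.03 0 0 -0.04 0;0.03 0 0 -0.025 0;0.03 0 0 -0.012 0;0.03 0 0 -0.005 0;0.03 0 0 -0.002 0;0.03 0 0 -0.001 0;0.03 0 0 0 0"
}}

```text
time: 7.3
position: [0.5532, -0.3162, 0.0503]
orientation: [[0.966, -0.257, 0.001], [-0.257, -0.966, -0.0], [0.001, 0.0, -1.0]]
force: [0.4, -0.6, -2.5]
finger_gap: 0.0552
grasp_force: 64.3
```

Call:
{"method": "apply_moves", "body": {
  "commands": "0.03 0 0 -0.0015 0;0.03 0 0 -0.001 0;0.03 0 0 0 0"
}}

```text
time: 7.68
position: [0.553, -0.3161, 0.0481]
orientation: [[0.966, -0.257, 0.001], [-0.257, -0.966, -0.0], [0.001, 0.0, -1.0]]
force: [-2.5, 1.5, 7.9]
finger_gap: 0.0549
grasp_force: 65.3
```

Call:
{"method": "apply_moves", "body": {
  "commands": "0.068 0 0 0 0;0.072 0 0 0 0;0.075 0 0 0 0;0.075 0 0 0.01 0;0.075 0 0 0.03 0;0.075 0 0 0.045 0;0.08 0 0 0.045 0;0.085 -0.0101 0.0382 0.01 0.006;0.085 -0.0101 0.0382 0 0.006;0.085 -0.0101 0.0382 0 0.006;0.085 -0.0101 0.0382 0 0.006;0.085 -0.0101 0.0382 0 0.006;0.085 -0.0101 0.0382 0 0.006;0.085 -0.0101 0.0382 0 0.006;0.085 -0.0101 0.0382 0 0.006;0.085 -0.0101 0.0382 0 0.006;0.085 -0.0101 0.0382 0 0.006;0.085 0 0 0 0;0.085 0 0 0 0"
}}

```text
time: 10.05
position: [0.4522, 0.0655, 0.1876]
orientation: [[0.98, -0.199, 0.001], [-0.199, -0.98, -0.0], [0.001, 0.0, -1.0]]
force: [0.5, -0.9, 0.3]
finger_gap: 0.0849
grasp_force: 0.0
```

```bash
python3 - <<'E'
exec(open("st.py").read())
for n in("wrist","top"):
    c=camera(n);s=sensors.read_state();cv2.imwrite(f"pics/{n}3.png",c["frame"])
    for z in(.044,.056):
        for r in rects(c,(45,120,80),(75,255,255),z,s,300): print(n,z,np.array(r))
E
```

```text
t 10.05 p [0.4522 0.0655 0.1876] yaw -11.478871159009648 zz -0.9999996424853854 gap 0.08494325337811182 gf 0.0 F [ 0.5103 -0.9346  0.263 ] q [  -5.8   14.3  -11.   116.9    3.6   49.1 -120.3]
wrist 0.044 [452.0349  67.0958  77.8313  54.9125 -11.5812]
wrist 0.056 [455.1005  66.3772  74.3127  52.43   -11.5812]
top 0.044 [ 554.1782 -317.9449   83.1327   56.3633  -14.9774]
top 0.056 [ 552.4917 -313.9093   82.139    55.6897  -14.9773]
```

Call:
{"method": "apply_moves", "body": {
  "commands": "0.085 -0.001 0.001 -0.04 0;0.085 0 0 -0.04 0;0.085 0 0 -0.04 0;0.085 0 0 -0.022 0;0.085 0 0 -0.01 0;0.085 0 0 0 0;0.03 0 0 0 0;0.03 0 0 0 0;0.03 0 0 0 0;0.03 0 0 0 0;0.03 0 0 0 0;0.03 0 0 0 0"
}}

```text
time: 11.65
position: [0.4516, 0.0671, 0.0363]
orientation: [[0.98, -0.199, 0.002], [-0.199, -0.98, 0.0], [0.002, -0.001, -1.0]]
force: [-1.5, -1.2, 7.3]
finger_gap: 0.0551
grasp_force: 63.3
```

Call:
{"method": "apply_moves", "body": {
  "commands": "0.03 0 0 0.01 0;0.03 0 0 0.03 0;0.03 0 0 0.04 0;0.03 0 0 0.04 0;0.03 0 0 0.02 0;0.03 0.0009 -0.0358 0 -0.006;0.03 0.0009 -0.0358 0 -0.006;0.03 0.0009 -0.0358 0 -0.006;0.03 0.0009 -0.0358 0 -0.006;0.03 0.0009 -0.0358 0 -0.006;0.03 0.0009 -0.0358 0 -0.006;0.03 0.0009 -0.0358 0 -0.006;0.03 0.0009 -0.0358 0 -0.006;0.03 0.0009 -0.0358 0 -0.006;0.03 0.0009 -0.0358 0 -0.006;0.03 0 0 0 0;0.03 0 0 0 0"
}}

```text
time: 13.78
position: [0.4597, -0.2903, 0.1755]
orientation: [[0.966, -0.257, -0.0], [-0.257, -0.966, 0.001], [-0.0, -0.001, -1.0]]
force: [0.0, -0.1, -2.0]
finger_gap: 0.055
grasp_force: 64.1
```

Call:
{"method": "apply_moves", "body": {
  "commands": "0.03 0.0005 0 -0.04 0;0.03 0 0 -0.04 0;0.03 0 0 -0.025 0;0.03 0 0 -0.012 0;0.03 0 0 -0.005 0;0.03 0 0 -0.002 0;0.03 0 0 -0.001 0;0.03 0 0 -0.001 0;0.03 0 0 -0.0015 0;0.03 0 0 0 0"
}}

```text
time: 15.02
position: [0.4606, -0.2912, 0.0484]
orientation: [[0.966, -0.258, 0.001], [-0.258, -0.966, -0.0], [0.001, 0.0, -1.0]]
force: [-1.4, 0.7, 6.2]
finger_gap: 0.055
grasp_force: 65.1
```

Call:
{"method": "apply_moves", "body": {
  "commands": "0.068 0 0 0 0;0.072 0 0 0 0;0.075 0 0 0 0;0.075 0 0 0.01 0;0.075 0 0 0.03 0;0.075 0 0 0.045 0;0.08 0 0 0.045 0;0.05 0 0 0.01 0;0.05 0.0012 0.0408 0 0.132;0.05 0.0012 0.0408 0 0.132;0.05 0.0012 0.0408 0 0.132;0.05 0.0012 0.0408 0 0.132;0.05 0.0012 0.0408 0 0.132;0.05 0.0012 0.0408 0 0.132;0.05 0.0012 0.0408 0 0.132;0.05 0.0012 0.0408 0 0.132"
}}

```text
time: 17.02
position: [0.4696, 0.0366, 0.1875]
orientation: [[0.697, 0.717, -0.0], [0.717, -0.697, -0.0], [-0.0, -0.0, -1.0]]
force: [0.6, 0.1, 0.5]
finger_gap: 0.0499
grasp_force: 0.0
```

Call:
{"method": "apply_moves", "body": {
  "commands": "0.05 0.0012 0.0408 0 0.132;0.05 0.0012 0.0408 0 0.132;0.05 0.0012 0.0408 0 0.132;0.05 0.0012 0.0408 0 0.132;0.05 0.0012 0.0408 0 0.132;0.05 0.0012 0.0408 0 0.132;0.05 0.0012 0.0408 0 0.132;0.05 0.0012 0.0408 0 0.132;0.05 0 0 0 0;0.05 0 0 0 0"
}}

```text
time: 18.27
position: [0.4795, 0.3609, 0.187]
orientation: [[-0.276, 0.961, -0.001], [0.961, 0.276, -0.001], [-0.001, -0.001, -1.0]]
force: [0.5, -0.7, -0.9]
finger_gap: 0.0499
grasp_force: 0.0
```

```bash
python3 - <<'E'
exec(open("st.py").read())
c=camera("wrist");s=sensors.read_state();cv2.imwrite("pics/w4.png",c["frame"])
for r in rects(c,(0,0,200),(179,40,255),.005,s,1500): print(np.array(r))
c=camera("top")
for z in(.044,.056):
        for r in rects(c,(45,120,80),(75,255,255),z,s,300): print(z,np.array(r))
E
```

```text
t 18.275 p [0.4795 0.3609 0.187 ] yaw 106.02320499088128 zz -0.9999987623014931 gap 0.049909115793482804 gf 0.0 F [ 0.5063 -0.6939 -0.867 ] q [-16.9  31.  -37.   96.   21.   60.1 -44.6]
[482.1028 317.3165 214.674  148.1606  15.9785]
0.044 [ 459.2324 -294.4782   66.1295   44.5145  -15.1051]
0.044 [ 553.5315 -319.8069   66.2366   44.4475  -14.6779]
0.056 [ 458.6805 -290.7231   65.3391   43.9825  -15.1051]
0.056 [ 551.8527 -315.749    65.4449   43.9163  -14.6779]
```

View pics/w4.png

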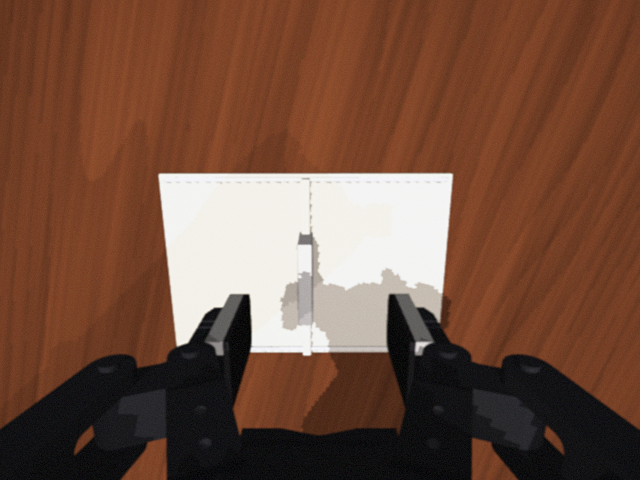

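The picture shows the divider flat, fin upright at about (305,280), between the fingers but 42 mm short in world y.

Call:
{"method": "apply_moves", "body": {
  "commands": "0.05 0.0006 -0.0212 0 0;0.05 0.0006 -0.0213 0 0;0.05 0 0 -0.04 0;0.05 0 0 -0.04 0;0.05 0 0 -0.04 0;0.05 0 0 -0.02 0;0.05 0 0 -0.011 0;0.05 0 0 0 0;0 0 0 0 0;0 0 0 0 0;0 0 0 0 0;0 0 0 0 0;0 0 0 0 0;0 0 0 0 0"
}}

```text
time: 20.12
position: [0.4813, 0.3197, 0.0377]
orientation: [[-0.277, 0.961, 0.002], [0.961, 0.277, 0.001], [0.0, 0.002, -1.0]]
force: [-0.3, -0.9, 5.9]
finger_gap: 0.0088
grasp_force: 59.6
```

Call:
{"method": "apply_moves", "body": {
  "commands": "0 0 0 0.01 0;0 0 0 0.025 0;0 0 0 0.035 0;0 0 0 0.04 0;0 0 0 0.03 0;0 0 0 0.01 0;0 0.0015 -0.0366 0 -0.0318;0 0.0015 -0.0366 0 -0.0318;0 0.0015 -0.0366 0 -0.0318;0 0.0015 -0.0366 0 -0.0318;0 0.0015 -0.0366 0 -0.0318;0 0.0015 -0.0366 0 -0.0318;0 0.0015 -0.0366 0 -0.0318;0 0.0015 -0.0366 0 -0.0318;0 0.0015 -0.0366 0 -0.0318"
}}

```text
time: 22.0
position: [0.4935, -0.0114, 0.1858]
orientation: [[0.006, 1.0, -0.001], [1.0, -0.006, -0.0], [-0.0, -0.001, -1.0]]
force: [-0.3, -0.1, -1.6]
finger_gap: 0.0089
grasp_force: 58.7
```

Call:
{"method": "apply_moves", "body": {
  "commands": "0 0.0015 -0.0366 0 -0.0318;0 0.0015 -0.0366 0 -0.0318;0 0.0015 -0.0366 0 -0.0318;0 0.0015 -0.0366 0 -0.0318;0 0.0015 -0.0366 0 -0.0318;0 0.0015 -0.0366 0 -0.0318;0 0.0015 -0.0366 0 -0.0318;0 0.0015 -0.0366 0 -0.0318;0 0 0 0 0;0 0 0 0 0"
}}

```text
time: 23.25
position: [0.5058, -0.3021, 0.1858]
orientation: [[0.256, 0.967, -0.001], [0.967, -0.256, 0.001], [0.001, -0.002, -1.0]]
force: [0.3, 0.7, -1.7]
finger_gap: 0.0088
grasp_force: 58.7
```

```bash
cat > look.py <<'E'
exec(open("st.py").read())
import sys
c=camera("wrist");s=sensors.read_state();f=c["frame"]
zp=s["position"][2]-.0377+.005
ctr=np.array(s["position"][:2]);ya=np.arctan2(R[1,0],R[0,0])-np.pi/2
u=np.array([np.cos(ya),np.sin(ya)]);v=np.array([-u[1],u[0]])
def quad(C,u,v,a,b,z,col):
    P=[[*(np.array(C)+i*a*u+j*b*v),z] for i,j in((1,1),(1,-1),(-1,-1),(-1,1))]
    cv2.polylines(f,[proj(c,P,s).round().astype(int)],True,col,1)
quad(ctr,u,v,.107,.073,zp,(255,0,0))
y=np.radians(-15);U=np.array([np.cos(y),np.sin(y)]);V=np.array([-U[1],U[0]])
for a,b,z in((.115,.081,.084),(.129,.095,.084)):quad((.507,-.303),U,V,a,b,z,(0,0,255))
cv2.imwrite(sys.argv[1],f)
E
python3 look.py pics/w5.png
```

```text
t 23.25 p [ 0.5058 -0.3021  0.1858] yaw 75.14726839096383 zz -0.9999982715277845 gap 0.008835599523515794 gf 58.69319021701813 F [ 0.2848  0.7005 -1.7333] q [ 42.4  27.4 -23.6  98.5  12.7  56.9  -0.7]
```

View pics/w5.png

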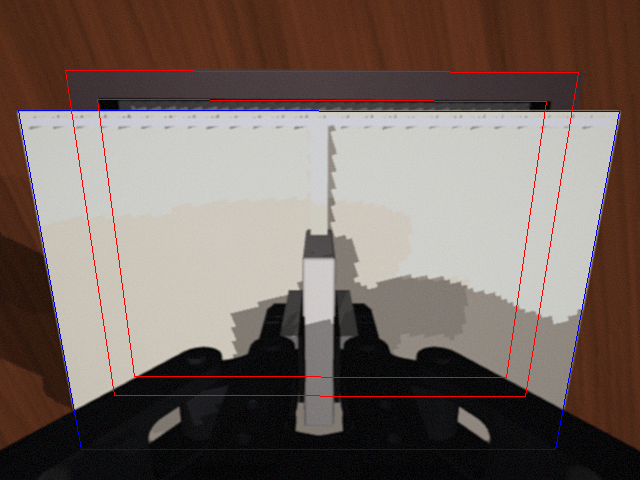

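The plate coincides with its predicted outline (blue), level and centred on the TCP; the box rim (red) matches too. I lower it.

Call:
{"method": "apply_moves", "body": {
  "commands": "0 0.0012 -0.0009 -0.03 0;0 0 0 -0.025 0;0 0 0 -0.015 0;0 0 0 -0.008 0;0 0 0 -0.004 0;0 0 0 0 0"
}}

```text
time: 24.05
position: [0.5078, -0.3038, 0.105]
orientation: [[0.257, 0.966, 0.0], [0.966, -0.257, -0.0], [-0.0, 0.001, -1.0]]
force: [0.0, -0.7, -1.3]
finger_gap: 0.009
grasp_force: 58.7
```

Call:
{"method": "apply_moves", "body": {
  "commands": "0 0 0 -0.0015 0;0 0 0 -0.001 0;0 0 0 -0.0005 0;0 0 0 0 0"
}}

```text
time: 24.55
position: [0.5075, -0.3038, 0.1017]
orientation: [[0.257, 0.966, 0.0], [0.966, -0.257, -0.0], [-0.0, 0.0, -1.0]]
force: [1.0, -0.1, -2.1]
finger_gap: 0.0087
grasp_force: 58.7
```

Call:
{"method": "apply_moves", "body": {
  "commands": "0 0 0 -0.001 0;0 0 0 -0.001 0;0 0 0 -0.0005 0;0 0 0 0 0"
}}

```text
time: 25.05
position: [0.5075, -0.3038, 0.0997]
orientation: [[0.257, 0.966, 0.0], [0.966, -0.257, -0.0], [-0.0, 0.0, -1.0]]
force: [-2.8, 1.4, 5.6]
finger_gap: 0.0088
grasp_force: 59.9
```

Call:
{"method": "apply_moves", "body": {
  "commands": "0.03 0 0 0 0;0.04 0 0 0 0;0.04 0 0 0 0;0.04 0 0 0.01 0;0.04 0 0 0.03 0;0.05 0 0 0.03 0;0.085 0.006 0.023 0.01 -0.135;0.085 0.006 0.023 0 -0.135;0.085 0.006 0.023 0 -0.135;0.085 0.006 0.023 0 -0.135;0.085 0.006 0.023 0 -0.135;0.085 0.006 0.023 0 -0.135;0.085 0.006 0.023 0 -0.135;0.085 0.006 0.023 0 -0.135;0.085 0.006 0.023 0 -0.135;0.085 0.006 0.023 0 -0.135;0.085 0 0 0 0;0.085 0 0 0 0"
}}

```text
time: 27.3
position: [0.5674, -0.0745, 0.1795]
orientation: [[0.999, -0.037, 0.0], [-0.037, -0.999, -0.001], [0.0, 0.001, -1.0]]
force: [0.7, -0.6, -1.0]
finger_gap: 0.0848
grasp_force: 0.0
```

```bash
python3 - <<'E'
exec(open("st.py").read())
c=camera("wrist");s=sensors.read_state();a=c["frame"]
for r in rects(c,(10,140,120),(25,255,255),.036,s,1500): print(np.array(r))
c=camera("top");b=cv2.resize(c["frame"][160:350,250:540],None,fx=2.6,fy=2.6)
for r in rects(c,(0,0,200),(179,40,255),.067,s,2000): print(np.array(r))
for r in rects(c,(15,140,150),(25,255,255),.036): print(np.array(r))
cv2.imwrite("pics/t6.png",b)
E
```

```text
t 27.3 p [ 0.5674 -0.0745  0.1795] yaw -2.115807449013313 zz -0.9999998133211782 gap 0.08479243884516677 gf 0.0 F [ 0.7127 -0.5636 -0.9654] q [  7.8  24.5  -7.8 102.4   4.1  53.4 -93.8]
[ 680.6043 -256.0807   35.2618   19.7462    9.6432]
[555.4941 -30.2481 337.2143 333.1133  77.4795]
[ 505.6027 -317.4995  211.1239  120.2826  -14.3317]
[1012.4239  -32.3008  958.1661  154.9515  -88.9072]
[692.1667  68.8342  71.3887  50.2117  21.2351]
```

View pics/t6.png

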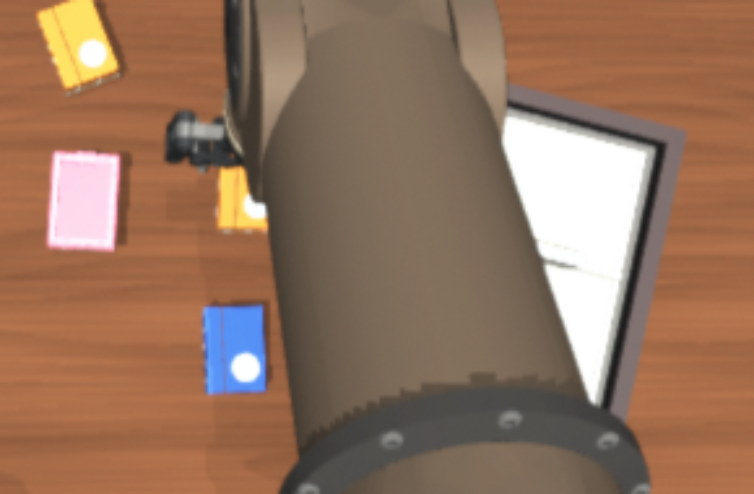

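The top crop shows the plate seated inside the rim; orange 1 lies under the gripper. Grasping it.

Call:
{"method": "apply_moves", "body": {
  "commands": "0.085 0.001 0 -0.04 0;0.085 0 0 -0.04 0;0.085 0 0 -0.04 0;0.085 0 0 -0.02 0;0.085 0 0 -0.009 0;0.085 0 0 0 0;0.03 0 0 0 0;0.03 0 0 0 0;0.03 0 0 0 0;0.03 0 0 0 0;0.03 0 0 0 0;0.03 0 0 0 0"
}}

```text
time: 28.9
position: [0.5692, -0.0739, 0.0312]
orientation: [[0.999, -0.039, 0.002], [-0.039, -0.999, -0.0], [0.002, 0.0, -1.0]]
force: [-0.5, -0.7, 5.9]
finger_gap: 0.0469
grasp_force: 62.2
```

Call:
{"method": "apply_moves", "body": {
  "commands": "0.03 0 0 0.01 0;0.03 0 0 0.03 0;0.03 0 0 0.04 0;0.03 0 0 0.04 0;0.03 0 0 0.03 0;0.03 -0.0008 -0.0306 0 -0.028;0.03 -0.0008 -0.0306 0 -0.028;0.03 -0.0008 -0.0306 0 -0.028;0.03 -0.0008 -0.0306 0 -0.028;0.03 -0.0008 -0.0306 0 -0.028;0.03 -0.0008 -0.0306 0 -0.028;0.03 -0.0008 -0.0306 0 -0.028;0.03 -0.0008 -0.0306 0 -0.028;0.03 0 0 0 0;0.03 0 0 0 0"
}}

```text
time: 30.78
position: [0.5622, -0.3185, 0.18]
orientation: [[0.966, -0.26, -0.0], [-0.26, -0.966, 0.001], [-0.0, -0.001, -1.0]]
force: [-0.4, 0.0, -1.0]
finger_gap: 0.0474
grasp_force: 61.7
```

```bash
python3 - <<'E'
exec(open("st.py").read())
c=camera("wrist");cv2.imwrite("pics/w7.png",c["frame"])
E
```

```text
t 30.775 p [ 0.5622 -0.3185  0.18  ] yaw -15.068700011492089 zz -0.9999997535277897 gap 0.047398898091095515 gf 61.69921159744263 F [-0.4198  0.0111 -0.9671] q [ 26.1  30.5  -1.9  91.8   1.1  57.8 -81.2]
```

View pics/w7.png

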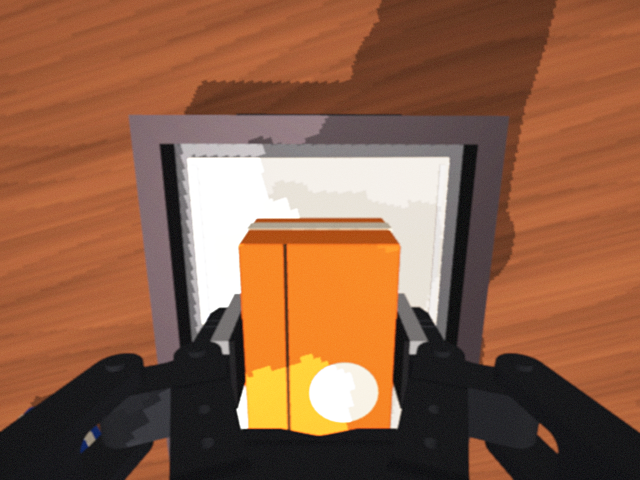

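The carton is held squarely, seal up, over the far half of the seated plate.

Call:
{"method": "apply_moves", "body": {
  "commands": "0.03 0 0 -0.03 0;0.03 0 0 -0.025 0;0.03 0 0 -0.013 0;0.03 0 0 -0.006 0;0.03 0 0 -0.003 0;0.03 0 0 -0.002 0;0.03 0 0 -0.001 0;0.03 0 0 0 0"
}}

```text
time: 31.82
position: [0.5622, -0.3187, 0.1004]
orientation: [[0.966, -0.26, 0.0], [-0.26, -0.966, -0.0], [0.0, 0.0, -1.0]]
force: [-0.6, -0.5, -0.9]
finger_gap: 0.0471
grasp_force: 61.7
```

Call:
{"method": "apply_moves", "body": {
  "commands": "0.03 0 0 -0.001 0;0.03 0 0 -0.001 0;0.03 0 0 -0.0005 0;0.03 0 0 0 0"
}}

```text
time: 32.33
position: [0.5621, -0.3186, 0.0983]
orientation: [[0.966, -0.26, 0.0], [-0.26, -0.966, -0.0], [0.0, 0.0, -1.0]]
force: [-1.5, 1.1, 5.5]
finger_gap: 0.0468
grasp_force: 62.5
```

Call:
{"method": "apply_moves", "body": {
  "commands": "0.06 0 0 0 0;0.066 0 0 0 0;0.07 0 0 0 0;0.07 0 0 0.01 0;0.07 0 0 0.03 0;0.07 0 0 0.04 0;0.085 0.013 0.0388 0.005 0.063;0.085 0.013 0.0388 0 0.063;0.085 0.013 0.0388 0 0.063;0.085 0.013 0.0388 0 0.063;0.085 0.013 0.0388 0 0.063;0.085 0.013 0.0388 0 0.063;0.085 0.013 0.0388 0 0.063;0.085 0.013 0.0388 0 0.063;0.085 0.013 0.0388 0 0.063;0.085 0.013 0.0388 0 0.063;0.085 0 0 0 0;0.085 0 0 0 0"
}}

```text
time: 34.58
position: [0.6921, 0.0687, 0.1829]
orientation: [[0.934, 0.358, 0.0], [0.358, -0.934, -0.001], [-0.0, 0.001, -1.0]]
force: [-0.3, -0.9, -0.4]
finger_gap: 0.0849
grasp_force: 0.0
```

```bash
python3 - <<'E'
exec(open("st.py").read())
c=camera("wrist");s=sensors.read_state()
for r in rects(c,(5,180,150),(25,255,255),.036,s,1500): print(np.array(r))
cv2.imwrite("pics/w8.png",c["frame"])
c=camera("top")
for z in (.103,):
  for r in rects(c,(15,140,150),(25,255,255),z): print(np.array(r))
E
```

```text
t 34.575 p [0.6921 0.0687 0.1829] yaw 20.99310045892605 zz -0.9999995473692354 gap 0.08490178610037126 gf 0.0 F [-0.2586 -0.8881 -0.3589] q [ -2.4  35.5 -12.6  82.9   8.2  62.5 -85.6]
[694.4471  67.1878  71.7432  49.4105  21.3126]
[ 559.7546 -315.3312   67.585    46.0531  -15.2104]
```

View pics/w8.png

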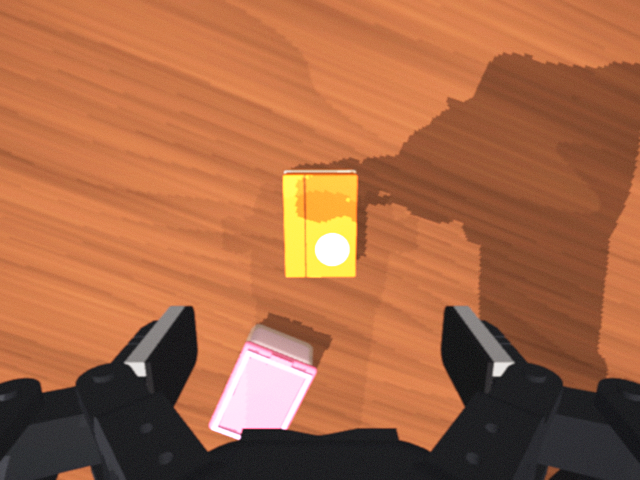

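Orange 2 sits at (320,225) with the pink tub well clear of the fingers' line.

Call:
{"method": "apply_moves", "body": {
  "commands": "0.085 0.0012 -0.0005 -0.04 0.004;0.085 0 0 -0.04 0;0.085 0 0 -0.04 0;0.085 0 0 -0.022 0;0.085 0 0 -0.0105 0;0.085 0 0 0 0;0.03 0 0 0 0;0.03 0 0 0 0;0.03 0 0 0 0;0.03 0 0 0 0;0.03 0 0 0 0;0.03 0 0 0 0"
}}

```text
time: 36.17
position: [0.6942, 0.0691, 0.0316]
orientation: [[0.932, 0.363, 0.002], [0.363, -0.932, 0.0], [0.002, 0.001, -1.0]]
force: [-1.2, 0.3, 6.2]
finger_gap: 0.0469
grasp_force: 62.9
```

Call:
{"method": "apply_moves", "body": {
  "commands": "0.03 0 0 0.01 0;0.03 0 0 0.03 0;0.03 0 0 0.04 0;0.03 0 0 0.04 0;0.03 0 0 0.03 0;0.03 -0.0201 -0.0298 0 -0.0528;0.03 -0.0201 -0.0298 0 -0.0528;0.03 -0.0201 -0.0298 0 -0.0528;0.03 -0.0201 -0.0298 0 -0.0528;0.03 -0.0201 -0.0298 0 -0.0528;0.03 -0.0201 -0.0298 0 -0.0528;0.03 -0.0201 -0.0298 0 -0.0528;0.03 -0.0201 -0.0298 0 -0.0528;0.03 -0.0201 -0.0298 0 -0.0528;0.03 -0.0201 -0.0298 0 -0.0528;0.03 -0.0201 -0.0298 0 -0.0528;0.03 -0.0201 -0.0298 0 -0.0528;0.03 0 0 0 0;0.03 0 0 0 0"
}}

```text
time: 38.55
position: [0.4526, -0.2881, 0.1806]
orientation: [[0.966, -0.259, 0.001], [-0.259, -0.966, 0.0], [0.001, -0.0, -1.0]]
force: [0.5, 0.6, -0.3]
finger_gap: 0.0471
grasp_force: 61.9
```

Contact is expected at TCP z = 0.0986.

Call:
{"method": "apply_moves", "body": {
  "commands": "0.03 0 -0.0006 -0.03 0;0.03 0 0 -0.025 0;0.03 0 0 -0.013 0;0.03 0 0 -0.006 0;0.03 0 0 -0.003 0;0.03 0 0 -0.002 0;0.03 0 0 -0.001 0;0.03 0 0 0 0"
}}

```text
time: 39.55
position: [0.4522, -0.2894, 0.1004]
orientation: [[0.966, -0.26, 0.0], [-0.26, -0.966, -0.0], [0.0, 0.0, -1.0]]
force: [-0.2, -0.4, -0.6]
finger_gap: 0.0472
grasp_force: 62.0
```

Call:
{"method": "apply_moves", "body": {
  "commands": "0.03 0 0 -0.001 0;0.03 0 0 -0.001 0;0.03 0 0 -0.0005 0;0.03 0 0 0 0"
}}

```text
time: 40.05
position: [0.4521, -0.2894, 0.0985]
orientation: [[0.966, -0.26, 0.0], [-0.26, -0.966, -0.0], [0.0, 0.0, -1.0]]
force: [-3.1, 1.9, 11.6]
finger_gap: 0.047
grasp_force: 63.5
```

Release, rise and clear to the left so the top camera sees the box.

Call:
{"method": "apply_moves", "body": {
  "commands": "0.06 0 0 0 0;0.066 0 0 0 0;0.07 0 0 0 0;0.07 0 0 0.01 0;0.07 0 0 0.03 0;0.07 0 0 0.045 0;0.07 0 0 0.05 0;0.07 0 0.05 0.01 0;0.07 0 0.05 0 0;0.07 0 0.05 0 0;0.07 0 0.05 0 0;0.07 0 0.05 0 0;0.07 0 0.05 0 0;0.07 0 0.05 0 0;0.07 0 0.05 0 0;0.07 0 0.05 0 0;0.07 0 0.05 0 0;0.07 0 0 0 0;0.07 0 0 0 0"
}}

```text
time: 42.42
position: [0.4521, 0.21, 0.2428]
orientation: [[0.966, -0.259, 0.0], [-0.259, -0.966, -0.001], [0.0, 0.001, -1.0]]
force: [1.0, -0.2, 1.0]
finger_gap: 0.07
grasp_force: 0.0
```

```bash
python3 - <<'E'
exec(open("st.py").read())
c=camera("top");b=cv2.resize(c["frame"][160:350,250:540],None,fx=2.6,fy=2.6,interpolation=cv2.INTER_CUBIC)
for r in rects(c,(15,140,150),(25,255,255),.103): print(np.array(r))
cv2.imwrite("pics/t9.png",b)
E
```

```text
t 42.425 p [0.4521 0.21   0.2428] yaw -15.036000712914815 zz -0.9999997157126618 gap 0.07000106224765801 gf 0.0 F [ 0.9744 -0.2     0.958 ] q [ -15.3   15.3  -19.4  107.     5.9   58.8 -142.2]
[ 450.0263 -286.1918   67.9594   45.9716  -14.8406]
[ 559.7546 -315.3312   67.585    46.0531  -15.2104]
```

View pics/t9.png

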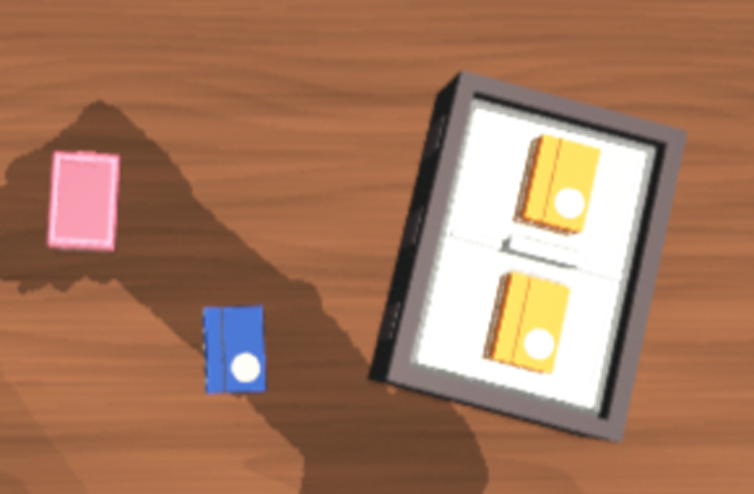

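The top view shows the plate seated with its fin up at (540,248), the cartons flat on either side with seals up, and the pink tub and blue carton where they were. Handing in.

```bash
python3 -c "
from bench import finish_job
print(finish_job())"
```

```text
the job is handed in; nothing more can be done
None
```

The lunch box is packed as asked (tubs, divider plate, then cartons) and handed in at about 42 s of the 125 s allowed; the final top view showed it all in place, with the pink tub and blue carton not moved.

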